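# Present the nail file over the dust tray

## Robot

A 6-joint arm with a two-finger parallel gripper is mounted at the origin on a cart in front of the work surface, level with it; the furniture and walls round the work are solid. World frame = base frame: x ahead of the robot, y to its left, z up, the work surface at z = 0. Lengths are in m, angles in degrees, forces in N, time in s.
With the tool pointing down it reaches from about 0.25 to 0.725 m from the base axis. Payload 9.7 kg.
Tool frame: the origin (TCP) lies between the finger pads; the fingertips stand 19 mm ahead of it and the grasp point (between the pads) is the TCP; z points along the fingers, y is the line along which they close (so a half turn about z gives the same grasp; the last joint's range is limited). The gripper opens to 85 mm and grips with 20 to 120 N. Pads are 22 mm wide; open, the fingers measure 114 mm over their backs; the gripper's body (76 mm by 85 mm) begins 54 mm behind the grasp point. The pads swing forward as they close: fully open they stand 13 mm farther back than shut.
Start: joints at [-63.14, 4.979, 10.078, 95.1, 0, 90], TCP at [0.248, -0.491, 0.25] pointing down, gripper open.
Joint ranges: [-179.16, 179.16], [-48.56, 103.87], [-65.8, 70.77], [-126.05, 130.52], [-82.76, 87.17], [-180, 180]. Speed limits (degrees/s): [127.2, 127.2, 147.25, 180, 180, 180].

## Interface

Orientations are given as [roll, pitch, yaw] about the fixed x, y, z axes, in that order (R = Rz(yaw) Ry(pitch) Rx(roll)).
In Python, from workcell import telemetry, camera, calibration, workorder gives the robot as it stands.
- The arm moves only by the tool play_rows, never from a script. Its argument "increments" is a list of rows, each a list of 3 entries, a list of its own where there are three numbers: the shift along the tool's x, y, z in mm, then the turn, a rotation vector about the tool's x, y, z in degrees, then the closure, from 0 (fully open) to 1 (shut). In form: [[[x, y, z], [ax, ay, az], jaw], ...]. A call has 1 to 20 rows; each row is the pose to reach, as a shift and turn from the pose commanded when the call began, along the tool's axes at that moment; what a row does not reach only later rows make up. A row lasts 1/10 s, in which the tool goes at most 50 mm and 8.59 degrees, less where a joint would pass 70% of its speed; a pose out of reach is approached as far as the arm can. A call with a gripper value outside its range is refused whole. The fingers move at their own pace and stop on an object; "grip_force" is the grip in N (left out, the last holds). Time passes only in rows, so rows that repeat a pose let the fingers close. It gives the time, the measured TCP pose, the force, the opening and the grip force at its end, in the units of the state.
- telemetry.get_obs(): the state, without advancing time (a new reading comes with each control period).
- camera(name): name is "scene" or "top" or "wrist"; returns (picture, depth): 480x640x3 uint8, red, green, blue; 480x640 float32, m along the optical axis (not along the pixel's ray), 0 where there is no reading.
- calibration(name): a dict with "vertical_fov" (degrees; the focal length in pixels is half the picture's height over the tangent of half this angle, whatever the lens; pixels are square), "cx", "cy" (the principal point, pixels), "rvec" (rotation vector, rad) and "tvec" (3), from world to camera coordinates, as OpenCV has them; the wrist camera has in their place "hand_eye" (4x4, takes a point from camera to tool coordinates, whose origin is the TCP and whose axes are the flange's). Camera axes: x right, y down, z forward; pixel columns grow to the right and rows downward; lengths in m; the calibration is good to about 2 mm. A picture is of the moment at which its call begins: read the wrist's pose just before it. calibration takes no time and is no camera call.
- workorder.job_done(): hands the job in; it is judged then, once.
The state is a dict: "time": time; "q": joint angles; "qd": joint speeds; "joint_efforts": joint torques, N m; "ee_pos": TCP position; "tcp_rot": TCP orientation; "wrist_force": force on the tool from outside, world axes, zero at the start; "torque": the same for the moment, N m; "opening": finger opening in m; "grasp_force": force on a finger pad.
Only numpy, scipy, OpenCV 4.12 (cv2) and the standard library are available. Lean on these libraries where they do the work, as an engineer would, in place of code of your own. Each camera call takes 0.05 s, during which the arm holds its last target. There are 200 camera calls.

## Task

Draw the long pink-and-teal shaping file out of its leaning pocket in the desk stand, turn it level with a broad face up and hold it raised lengthwise over the middle of the steel dust tray, about 15 cm above the desk, so that the technician can brush the filings off it into the tray. Finish while still gripping it there, touching neither tray nor stand with it. Do not drop the file, and leave the pink buffer in the stand, the polish bottle and the little jar where they are.

Things in the scene. Friction and masses are not known exactly. Their poses are not given: they have to be found in the camera images.
- file: Pink-and-teal shaping file, a bar 212 mm long (y, to its upper end), 27 wide (x), 18 thick (z), 20 to 45 g. Origin: centre of the broad face that lies on the pocket's back wall; z runs from it through the thickness, at the start up and to the stand's front. It leans 45 deg, 70 mm of its lower end loose in the pocket (2 mm play), 142 mm free.
- file_foot (a point): centre of the lower end face of the file (the end in the pocket)
- file_head (a point): centre of the upper, free end face of the file
- stand: White stand, fixed: base plate 130 (x) x 190 (y) x 12 mm, origin at the centre of its underside. Two grey square pockets, 4 mm walls, lean 45 deg upwards to the stand's +x (away from the robot at yaw 0): at y = -50 mm the file's, 70 mm deep, mouth 80 mm above the desk; at y = +50 mm the pink buffer's, 45 mm deep.
- pocket_floor (a point): centre of the floor of the file's pocket; the line from it to pocket_mouth is the pocket's axis
- pocket_mouth (a point): centre of the mouth of the file's pocket, 70 mm from pocket_floor
- tray: Open steel dust tray, fixed to the desk, 220 mm long (its x) x 100 mm wide (its y) x 18 mm high with 3 mm walls; origin at the centre of its underside.
- buffer: Pink buffing block, 98 x 34 x 23 mm, leaning in the stand's other pocket, upper end about 95 mm above the desk, to be left alone; origin at the centre of its underside, y to its upper end.
- polish: Pale pink nail polish bottle with a white cap, 30 mm across, 69 mm tall, loose on the desk, to be left alone; origin at the centre of its foot.
- jar: Small clear jar of gold flakes, 43 mm across, 25 mm tall, loose on the desk, to be left alone; origin at the centre of its foot.
Not all that is in view belongs to the job. Of the things that look like the stand, the larger one is meant.

How it is judged (in metres and radians):
On the way:
1. the file is drawn clear of its pocket, held in the fingers (distance between file_foot and pocket_floor above 0.075 m and contact force between file and stand below 0.05 N and contact force between the fingers and file above 1 N), for 0.1 s.
At the end, for the whole second after the job is handed in: Fingers grip the file; both its ends over 10 cm up, its middle under 30 cm; a broad face up, level within 11 deg; its middle within 40 mm of the tray's seen from above, lengths parallel within 15 deg; at rest, touching neither tray nor stand; buffer, bottle and jar within 20 mm of their starts (contact force between the fingers and file above 1 N and height (world z) of each of file_foot, file_head above 0.1 m and height (world z) of file below 0.3 m and (angle between file's own z axis and vertical below 0.2 rad or angle between file's own z axis and vertical above 2.94 rad) and horizontal distance between file and tray below 0.04 m and angle between the y axis of file and the x axis of tray, either way round below 0.26 rad and contact force between file and tray below 0.05 N and contact force between file and stand below 0.05 N and linear speed of file below 0.03 m/s and distance of each of buffer, polish, jar from where it was at the start of the episode below 0.02 m); the arm keeps its last pose, push and grip.
It fails at once if the file is dropped or laid on the desk (height (world z) of file below 0.04 m).
It fails at once if the buffer, the polish bottle or the jar is displaced by more than 20 mm (distance of any of buffer, polish, jar from where it was at the start of the episode above 0.02 m).
It also fails if it takes over 32 s, if anything falls off the work surface, if the arm or the gripper's body presses on something with over 40 N, if the wrist force passes 120 N, or if a joint passes its speed limit or range.

## Working session

There is one attempt and no reset: what is moved stays moved. The work goes in short steps, Python scripts to look and compute and a tool call to move; the robot and the scene stay as the last step left them, time stands still between calls to the robot, and variables do not carry over. Pictures are saved under pics/ and viewed, at most 10 in all, crops included, and the job is handed in when it is done.

Besides the shell and the picture viewer there is one more tool, called after "Emit:" by a JSON object that holds its "api" and its "payload". play_rows: Moves the arm, as the interface text tells. Its arguments: {"type":"object","properties":{"increments":{"type":"array"},"grip_force":{"type":"number"}},"required":["increments"]}

```bash
ls; mkdir -p pics; cat > h.py <<'E'
import numpy as np, cv2
from scipy.spatial.transform import Rotation as R
from workcell import telemetry, camera, calibration, workorder
def cloud(n):
    o=telemetry.get_obs(); p,d=camera(n); c=calibration(n)
    f=240/np.tan(np.radians(c["vertical_fov"])/2)
    v,u=np.mgrid[:480,:640]
    X=np.stack([(u-c["cx"])/f*d,(v-c["cy"])/f*d,d],-1)
    if n=="wrist":
        T=np.array(c["hand_eye"]); X=X@T[:3,:3].T+T[:3,3]
        X=X@R.from_euler('xyz',o["tcp_rot"],degrees=True).as_matrix().T+np.array(o["ee_pos"])
    else:
        M=cv2.Rodrigues(np.array(c["rvec"],float))[0]; X=(X-np.array(c["tvec"]).ravel())@M
    X[d==0]=np.nan
    return p,d,X
E
python3 - <<'E'
from h import *
o=telemetry.get_obs(); print(o)
for n in ["scene","top"]:
    p,d,X=cloud(n); cv2.imwrite(f"pics/{n}.png",p[...,::-1]); np.savez(f"{n}.npz",p=p,d=d,X=X); print(calibration(n), (d==0).mean())
E
```

```text
pics
{'time': 0.0, 'q': array([-6.31376076e+01,  5.01391384e+00,  1.00339827e+01,  9.50988346e+01,
       -8.93494601e-04,  8.99986726e+01]), 'qd': array([ 0.08370138, -0.06416586,  0.04655628,  0.03386754, -0.14913118,
        0.09614626]), 'joint_efforts': array([ 6.72602109e-04, -5.20387352e+01,  4.64806867e+01,  1.62202085e-02,
        1.42040517e-05, -1.27273978e-06]), 'ee_pos': array([ 0.24842425, -0.49047776,  0.24955182]), 'tcp_rot': array([-1.79921234e+02,  8.91669011e-04,  2.68637209e+01]), 'wrist_force': array([-0.06224527,  0.43382742,  0.01606016]), 'torque': array([-0.0158117 ,  0.02541363, -0.02690724]), 'grasp_force': 0.0, 'opening': 0.08584109976265765}
{'vertical_fov': 57.00370630544403, 'cx': 315.3371608778667, 'cy': 239.33474456580498, 'rvec': array([ 1.2274455 , -2.60109105,  0.60907694]), 'tvec': array([0.28407652, 0.45924315, 0.85843254])} 0.049957682291666666
{'vertical_fov': 54.23245854168065, 'cx': 319.29554625816394, 'cy': 238.8939507356211, 'rvec': array([ 2.20431402, -2.14921099,  0.10163856]), 'tvec': array([-0.08275827,  0.53025749,  1.19898108])} 0.003955078125
```

View pics/scene.png

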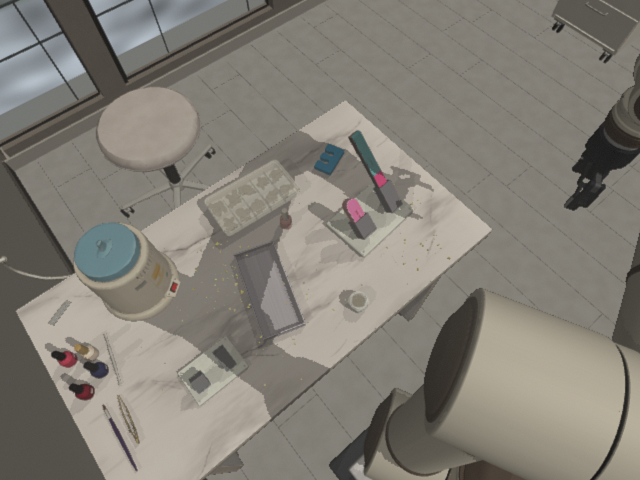

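View pics/top.png

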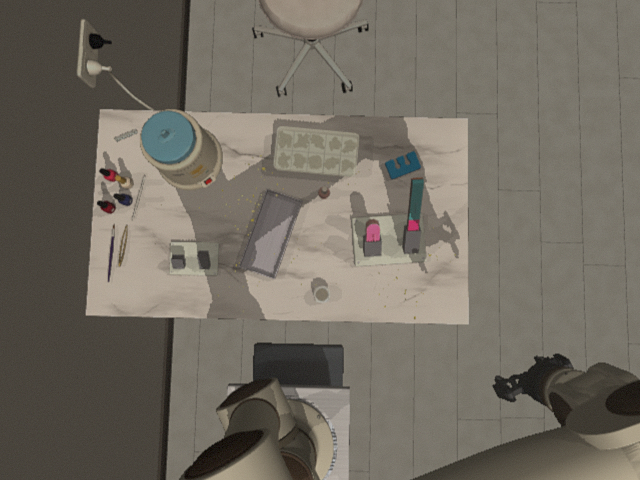

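The scene shows the file (teal/pink, top view about (415,205)) in the stand (385,240), the buffer at (373,232), the tray at (268,232), and small objects at (320,290) and (324,193). I'll measure these now.

```bash
python3 - <<'E'
from h import *
z=np.load("top.npz"); p,X=z["p"],z["X"]; s=np.load("scene.npz")
hsv=cv2.cvtColor(p,cv2.COLOR_RGB2HSV)
def loc(u0,v0,u1,v1): 
    m=np.zeros((480,640),bool); m[v0:v1,u0:u1]=1; return m
def rep(n,m,X=X):
    P=X[m]; P=P[np.isfinite(P).all(1)]
    c=np.median(P,0); U,S,V=np.linalg.svd(P-P.mean(0),full_matrices=False)
    print(n,len(P),"med",c.round(3),"mean",P.mean(0).round(3),"min",P.min(0).round(3),"max",P.max(0).round(3),"ax",V[0].round(3),V[2].round(3),"sd",(S/len(P)**.5).round(4))
    return P
teal=loc(400,170,440,222)&(hsv[...,0]>75)&(hsv[...,0]<105)&(hsv[...,1]>90)
pink=loc(400,210,430,235)&(hsv[...,0]>150)&(hsv[...,1]>100)
rep("teal",teal);rep("pink",pink);rep("file",teal|pink)
rep("buf",loc(355,210,385,245)&(hsv[...,0]>150)&(hsv[...,1]>60))
# scene cam
ps,Xs=s["p"],s["X"];hs=cv2.cvtColor(ps,cv2.COLOR_RGB2HSV)
t2=loc(345,125,390,190)&(hs[...,0]>75)&(hs[...,0]<105)&(hs[...,1]>90)
p2=loc(370,170,392,190)&(hs[...,0]>150)&(hs[...,1]>100)
rep("sfile",t2|p2,Xs)
# tray: points 10-25mm high
m=loc(225,180,310,285)&(X[...,2]>0.008)&(X[...,2]<0.03)
n,l,st,_=cv2.connectedComponentsWithStats(m.astype(np.uint8))
m=l==1+st[1:,4].argmax(); P=rep("tray",m)
print("tray rect",cv2.minAreaRect(P[:,:2].astype(np.float32)))
m=loc(340,205,430,275)&(X[...,2]>0.006)&(X[...,2]<0.02)
P=rep("stand",m); print(cv2.minAreaRect(P[:,:2].astype(np.float32)))
for n,b in [("a",(300,265,340,310)),("b",(312,180,336,204)),("pockF",(400,230,424,258)),("pockB",(360,240,385,260)),("teal thing",(382,145,425,182)),("eggtray",(265,120,365,180))]:
    m=loc(*b)&(X[...,2]>0.015); rep(n,m)
E
```

```text
teal 116 med [ 0.658 -0.292  0.113] mean [ 0.671 -0.293  0.097] min [ 0.581 -0.318  0.004] max [ 0.725 -0.281  0.184] ax [-0.463  0.008  0.887] [0.027 1.    0.005] sd [0.0855 0.0281 0.0083]
pink 122 med [ 0.566 -0.3    0.092] mean [ 0.566 -0.299  0.092] min [ 0.554 -0.315  0.079] max [ 0.578 -0.286  0.106] ax [0.702 0.2   0.683] [-0.699  0.012  0.715] sd [0.0097 0.0078 0.002 ]
file 238 med [ 0.578 -0.296  0.093] mean [ 0.618 -0.296  0.095] min [ 0.554 -0.318  0.004] max [ 0.725 -0.281  0.184] ax [-0.83  -0.023  0.557] [ 0.048 -0.998  0.03 ] sd [0.0681 0.0463 0.0082]
buf 233 med [ 0.545 -0.201  0.083] mean [ 0.546 -0.201  0.083] min [ 0.526 -0.22   0.064] max [ 0.565 -0.184  0.106] ax [-0.712 -0.061 -0.699] [-0.7   -0.012  0.714] sd [0.0155 0.0097 0.0023]
sfile 118 med [ 0.567 -0.298  0.094] mean [ 0.567 -0.298  0.094] min [ 0.556 -0.312  0.081] max [ 0.579 -0.284  0.107] ax [-0.686 -0.15  -0.712] [-0.711 -0.073  0.7  ] sd [0.0092 0.0075 0.0019]
tray 360 med [0.547 0.064 0.017] mean [0.548 0.061 0.016] min [ 0.428 -0.019  0.008] max [0.664 0.139 0.026] ax [-0.954  0.299  0.003] [0.004
[... 911 characters left out ...]
.342  0.015] max [ 0.559 -0.282  0.091] ax [-0.649 -0.121 -0.751] [ 0.76  -0.062 -0.647] sd [0.0232 0.0128 0.0069]
pockB 312 med [ 0.51  -0.203  0.056] mean [ 0.51  -0.203  0.054] min [ 0.483 -0.24   0.015] max [ 0.533 -0.176  0.074] ax [-0.631  0.052 -0.774] [-0.772  0.061  0.633] sd [0.0166 0.0141 0.0059]
teal thing 88 med [ 0.666 -0.289  0.174] mean [ 0.691 -0.289  0.117] min [ 0.657 -0.333  0.015] max [ 0.773 -0.25   0.184] ax [-0.433 -0.034  0.901] [-0.791 -0.464 -0.398] sd [0.0866 0.017  0.008 ]
eggtray 3575 med [ 0.765 -0.055  0.033] mean [ 0.765 -0.055  0.033] min [ 0.703 -0.166  0.017] max [0.83  0.056 0.041] ax [-0.07  -0.998 -0.002] [-0.012 -0.001  1.   ] sd [0.0625 0.0336 0.0027]
```

```bash
python3 - <<'E'
from h import *
for n,b in [("top",(400,170,435,232)),("scene",(340,120,400,195))]:
    z=np.load(n+".npz"); X=z["X"]; m=np.zeros((480,640),bool); m[b[1]:b[3],b[0]:b[2]]=1
    m&=(X[...,2]>0.098)&(X[...,2]<0.25)&(X[...,0]<.8)&(X[...,1]<-.25); P=X[m]
    U,S,V=np.linalg.svd(P-P.mean(0),full_matrices=False)
    nz=np.sign(V[2,2])*V[2]
    a=V[0]*np.sign(V[0][2]); t=(P-P.mean(0))@a; w=(P-P.mean(0))@np.cross(a,nz)
    print(n,len(P),P.mean(0).round(4),"axis",a.round(3),"nrm",nz.round(3),"sd",(S/len(P)**.5).round(4),"t",t.min().round(3),t.max().round(3),"w",np.percentile(w,[1,50,99]).round(4))
    h=P.mean(0)+a*t.max(); print("head top",h.round(4), "az",np.degrees(np.arctan2(a[1],a[0])).round(2))
E
```

```text
top 569 [ 0.6205 -0.2942  0.1444] axis [0.725 0.067 0.685] nrm [-0.688  0.101  0.719] sd [0.0367 0.0085 0.0038] t -0.069 0.056 w [-0.0137 -0.0001  0.0144]
head top [ 0.6609 -0.2905  0.1826] az 5.28
scene 682 [ 0.6181 -0.2914  0.1422] axis [0.724 0.071 0.686] nrm [-0.68   0.235  0.694] sd [0.0355 0.009  0.0041] t -0.067 0.057 w [-0.0134 -0.0007  0.0161]
head top [ 0.6596 -0.2873  0.1815] az 5.56
```

```bash
cat >> h.py <<'E'
def tool(az,down): # tool x horizontal azimuth az, z tilted `down` deg below horizontal (90=down)
    return R.from_euler('z',az,degrees=True)*R.from_euler('y',-(90-down),degrees=True)*R.from_euler('x',180,degrees=True)
def delta(pos,rot):
    o=telemetry.get_obs(); r0=R.from_euler('xyz',o["tcp_rot"],degrees=True)
    print("t",round(o["time"],2),"at",np.round(o["ee_pos"],4),np.round(o["tcp_rot"],1),"open",round(o["opening"],4),"F",np.round(o["wrist_force"],1),"grip",round(o["grasp_force"],1))
    print("shift mm",(r0.inv().apply(np.array(pos)-o["ee_pos"])*1000).round(1),"rotvec deg",np.degrees((r0.inv()*rot).as_rotvec()).round(2))
E
python3 -c "
from h import *
r=tool(5.3,45);print(r.as_matrix().round(2)); delta([.535,-.301,.172],r)"
```

```text
[[ 0.7   0.09  0.7 ]
 [ 0.07 -1.    0.07]
 [ 0.71  0.   -0.71]]
t 0.1 at [ 0.2484 -0.4905  0.2497] [-179.9   -0.    26.9] open 0.0853 F [ 0.4  0.1 -0.2] grip 0.0
shift mm [341.3 -39.5  77.7] rotvec deg [-8.53 44.47 20.41]
```

Emit:
{"api": "play_rows", "payload": {"increments": [[[24,-3,6],[-0.6,3.2,1.5],0],[[49,-6,11],[-1.2,6.4,2.9],0],[[73,-8,17],[-1.8,9.5,4.4],0],[[98,-11,22],[-2.4,12.7,5.8],0],[[122,-14,28],[-3.0,15.9,7.3],0],[[146,-17,33],[-3.7,19.1,8.7],0],[[171,-20,39],[-4.3,22.2,10.2],0],[[195,-23,44],[-4.9,25.4,11.7],0],[[219,-25,50],[-5.5,28.6,13.1],0],[[244,-28,56],[-6.1,31.8,14.6],0],[[268,-31,61],[-6.7,34.9,16],0],[[293,-34,67],[-7.3,38.1,17.5],0],[[317,-37,72],[-7.9,41.3,19],0],[[341,-39.5,77.7],[-8.5,44.5,20.4],0],[[341,-39.5,77.7],[-8.5,44.5,20.4],0],[[341,-39.5,77.7],[-8.5,44.5,20.4],0],[[341,-39.5,77.7],[-8.5,44.5,20.4],0]]}}

```text
time: 1.8
ee_pos: [0.5347, -0.302, 0.1733]
tcp_rot: [179.9, -45.0, 5.4]
wrist_force: [0.3, -0.1, -0.7]
opening: 0.0854
grasp_force: 0.0
```

```bash
python3 - <<'E'
from h import *
p,d,X=cloud("wrist"); cv2.imwrite("pics/w1.png",p[...,::-1]); np.savez("w1.npz",p=p,d=d,X=X)
delta([.598,-.295,.108],tool(5.3,45)); print(calibration("wrist"))
E
```

```text
t 1.85 at [ 0.5347 -0.3022  0.1734] [179.9 -45.    5.4] open 0.0852 F [ 0.9 -0.1 -0.6] grip 0.0
shift mm [-1.3 -1.4 91.2] rotvec deg [ 0.06 -0.04  0.06]
{'vertical_fov': 66.691658708026, 'cx': 315.60709548478525, 'cy': 238.5525512220827, 'hand_eye': array([[-4.42901413e-04, -9.53020950e-01, -3.02904065e-01,
         7.85502987e-02],
       [ 9.99999876e-01, -3.52718144e-04, -3.52433625e-04,
        -2.86860217e-04],
       [ 2.29036868e-04, -3.02904183e-01,  9.53020988e-01,
        -1.22192379e-01],
       [ 0.00000000e+00,  0.00000000e+00,  0.00000000e+00,
         1.00000000e+00]])}
```

View pics/w1.png

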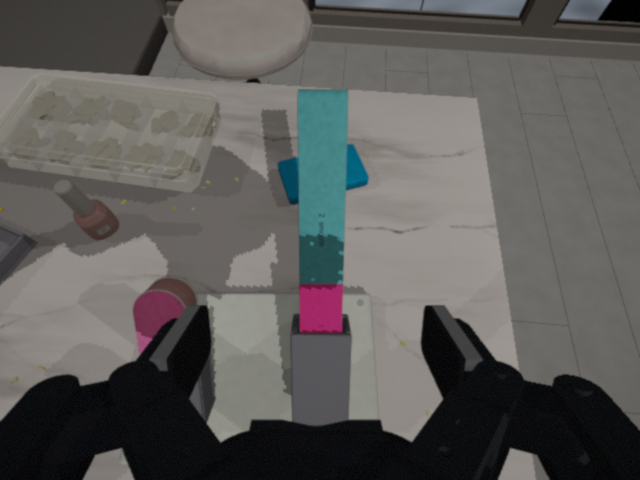

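The wrist view shows the file's face at columns 299–348 (rows 90–330), centred between the fingers, with the pocket mouth at row 325. The buffer is at (165,310), clear to the left.

```bash
python3 - <<'E'
from h import *
z=np.load("w1.npz"); p,X=z["p"],z["X"]
h=cv2.cvtColor(p,cv2.COLOR_RGB2HSV); m=np.zeros((480,640),bool); m[85:332,290:355]=1
m&=(h[...,1]>90)&(X[...,2]>.07)&(X[...,0]<.75); P=X[m]
U,S,V=np.linalg.svd(P-P.mean(0),full_matrices=False); a=V[0]*np.sign(V[0][2]); n=V[2]*np.sign(V[2,2])
t=(P-P.mean(0))@a; print(len(P),P.mean(0).round(4),a.round(3),n.round(3),S/len(P)**.5,t.min(),t.max())
hd=P.mean(0)+a*t.max(); g=hd-.097*a-.009*n; print("head",hd.round(4),"grasp",g.round(4))
delta(g,tool(5.3,45)); print(np.degrees(np.arctan2(a[1],a[0])), np.degrees(np.arcsin(a[2])))
E
```

```text
10943 [ 0.6133 -0.2976  0.1383] [0.707 0.062 0.705] [-0.702 -0.063  0.709] [0.04087737 0.00749271 0.00095078] -0.07922872482625076 0.06424809072405348
head [ 0.6587 -0.2936  0.1835] grasp [ 0.5965 -0.2991  0.1088]
t 1.85 at [ 0.5347 -0.3022  0.1734] [179.9 -45.    5.4] open 0.0852 F [ 0.9 -0.1 -0.6] grip 0.0
shift mm [-2.1  2.6 89.4] rotvec deg [ 0.06 -0.04  0.06]
5.030719569604903 44.810993790819595
```

Emit:
{"api": "play_rows", "payload": {"increments": [[[-1,1,15],[0,0,0],0],[[-2,2.5,35],[0,0,0],0],[[-2,2.5,55],[0,0,0],0],[[-2,2.5,73],[0,0,0],0],[[-2,2.5,84],[0,0,0],0],[[-2,2.5,90],[0,0,0],0],[[-2,2.5,90],[0,0,0],0],[[-2,2.5,90],[0,0,0],0.3],[[-2,2.5,90],[0,0,0],0.6],[[-2,2.5,90],[0,0,0],0.8],[[-2,2.5,90],[0,0,0],1],[[-2,2.5,90],[0,0,0],1],[[-2,2.5,90],[0,0,0],1],[[-2,2.5,90],[0,0,0],1],[[-2,2.5,90],[0,0,0],1]], "grip_force": 50}}

```text
time: 3.35
ee_pos: [0.5972, -0.2982, 0.1079]
tcp_rot: [179.9, -45.1, 5.4]
wrist_force: [-3.5, 1.1, 3.6]
opening: 0.0248
grasp_force: 54.0
```

Emit:
{"api": "play_rows", "payload": {"increments": [[[4,0,0],[0,0,0],1],[[9,0,0],[0,0,0],1],[[15,0,0],[0,0,0],1],[[22,0,0],[0,0,0],1],[[30,0,0],[0,0,0],1],[[38,0,0],[0,0,0],1],[[46,0,0],[0,0,0],1],[[54,0,0],[0,0,0],1],[[62,0,0],[0,0,0],1],[[70,0,0],[0,0,0],1],[[78,0,0],[0,0,0],1],[[85,0,0],[0,0,0],1],[[90,0,0],[0,0,0],1],[[94,0,0],[0,0,0],1],[[95,0,0],[0,0,0],1],[[95,0,0],[0,0,0],1],[[95,0,0],[0,0,0],1]]}}

```text
time: 5.05
ee_pos: [0.6637, -0.2918, 0.1744]
tcp_rot: [180.0, -45.0, 5.3]
wrist_force: [-0.3, 0.3, -0.6]
opening: 0.0248
grasp_force: 53.4
```

```bash
python3 - <<'E'
from h import *
p,d,X=cloud("wrist"); cv2.imwrite("pics/w2.png",p[...,::-1]); np.savez("w2.npz",p=p,d=d,X=X)
h=cv2.cvtColor(p,cv2.COLOR_RGB2HSV); m=np.zeros((480,640),bool); m[0:420,280:360]=1
m&=(h[...,1]>90)&(d<.32)&(X[...,2]>.1); P=X[m]
U,S,V=np.linalg.svd(P-P.mean(0),full_matrices=False); a=V[0]*np.sign(V[0][2]); n=V[2]*np.sign(V[2,2])
t=(P-P.mean(0))@a; hd=P.mean(0)+a*t.max(); print(len(P),a.round(3),n.round(3),"head",hd.round(4),"mid",(hd-.106*a).round(4))
r=tool(-17.6,90)
delta([.546,.06,.25],r)
E
```

```text
27301 [0.71  0.056 0.702] [-0.699 -0.063  0.712] head [ 0.7261 -0.2869  0.2498] mid [ 0.6508 -0.2928  0.1754]
t 5.1 at [ 0.6637 -0.2918  0.1745] [180.  -45.    5.3] open 0.0246 F [ 0.5 -0.4 -0.3] grip 53.4
shift mm [  -6.3 -361.2 -113.3] rotvec deg [ -8.98 -44.42  21.72]
```

View pics/w2.png

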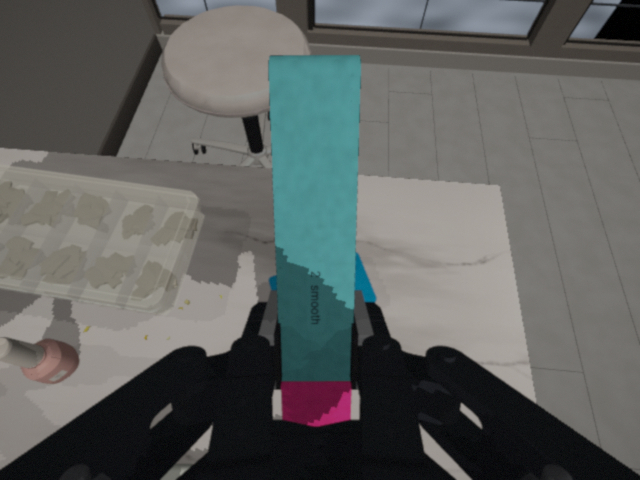

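The file is clear of the pocket and gripped without slip: its face spans columns 270–360, and it moved 95 mm along with the tool. Next I lift it.

Emit:
{"api": "play_rows", "payload": {"increments": [[[2,0,-9],[0,0,0],1],[[6,0,-27],[0,0,0],1],[[10,0,-45],[0,0,0],1],[[14,0,-63],[0,0,0],1],[[18,0,-80],[0,0,0],1],[[20,0,-90],[0,0,0],1],[[20,0,-90],[0,0,0],1],[[20,0,-90],[0,0,0],1]]}}

```text
time: 5.9
ee_pos: [0.6145, -0.2965, 0.2522]
tcp_rot: [180.0, -45.0, 5.3]
wrist_force: [-0.4, 0.5, -2.2]
opening: 0.0249
grasp_force: 53.4
```

```bash
python3 -c "
from h import *
delta([.557,.057,.23],tool(-17.6,90))"
```

```text
t 5.9 at [ 0.6145 -0.2965  0.2522] [180.  -45.    5.3] open 0.0249 F [-0.4  0.5 -2.2] grip 53.4
shift mm [ -32.9 -357.3   -1.8] rotvec deg [ -8.97 -44.43  21.72]
```

Emit:
{"api": "play_rows", "payload": {"increments": [[[-1,-10,0],[-0.2,-1.2,0.6],1],[[-3,-30,0],[-0.7,-3.7,1.8],1],[[-5,-54,0],[-1.3,-6.7,3.3],1],[[-7,-79,0],[-2,-9.8,4.8],1],[[-10,-104,0],[-2.6,-12.9,6.3],1],[[-12,-129,-1],[-3.2,-16,7.8],1],[[-14,-154,-1],[-3.9,-19.2,9.4],1],[[-16,-179,-1],[-4.5,-22.3,10.9],1],[[-19,-204,-1],[-5.1,-25.4,12.4],1],[[-21,-229,-1],[-5.7,-28.5,13.9],1],[[-23,-254,-1],[-6.4,-31.6,15.4],1],[[-26,-279,-1],[-7,-34.7,17],1],[[-28,-304,-2],[-7.6,-37.8,18.5],1],[[-30,-327,-2],[-8.2,-40.7,19.9],1],[[-32,-345,-2],[-8.7,-42.9,21],1],[[-33,-354,-2],[-8.9,-44,21.5],1],[[-33,-357,-2],[-9,-44.4,21.7],1],[[-33,-357,-2],[-9,-44.4,21.7],1],[[-33,-357,-2],[-9,-44.4,21.7],1]]}}

```text
time: 7.8
ee_pos: [0.5216, -0.1128, 0.231]
tcp_rot: [-177.9, -0.0, -13.2]
wrist_force: [0.3, -0.7, -0.0]
opening: 0.0252
grasp_force: 53.4
```

```bash
python3 - <<'E'
from h import *
p,d,X=cloud("top"); cv2.imwrite("pics/t2.png",p[150:320,180:440,::-1].repeat(3,0).repeat(3,1)); 
delta([.557,.057,.155],tool(-17.6,90))
p,d,X=cloud("wrist")
h=cv2.cvtColor(p,cv2.COLOR_RGB2HSV); m=np.zeros((480,640),bool); m[0:420,280:360]=1
m&=(h[...,1]>90)&(d<.32)&(X[...,2]>.15); P=X[m]
U,S,V=np.linalg.svd(P-P.mean(0),full_matrices=False); a=V[0]*np.sign(V[0][0]); n=V[2]*np.sign(V[2,2])
t=(P-P.mean(0))@a; hd=P.mean(0)+a*t.max(); print(len(P),a.round(3),n.round(3),"head",hd.round(4),"mid",(hd-.106*a).round(4),np.degrees(np.arctan2(a[1],a[0])))
E
```

```text
t 7.85 at [ 0.5214 -0.1128  0.2312] [-177.9   -0.   -13.2] open 0.0248 F [-0.4 -0.6  2.1] grip 53.4
shift mm [  -4.2 -170.5   82.6] rotvec deg [-2.14  0.07  4.37]
27249 [ 0.971 -0.238 -0.008] [ 0.001 -0.033  0.999] head [ 0.6166 -0.1359  0.2413] mid [ 0.5137 -0.1106  0.2422] -13.796632339326555
```

View pics/t2.png

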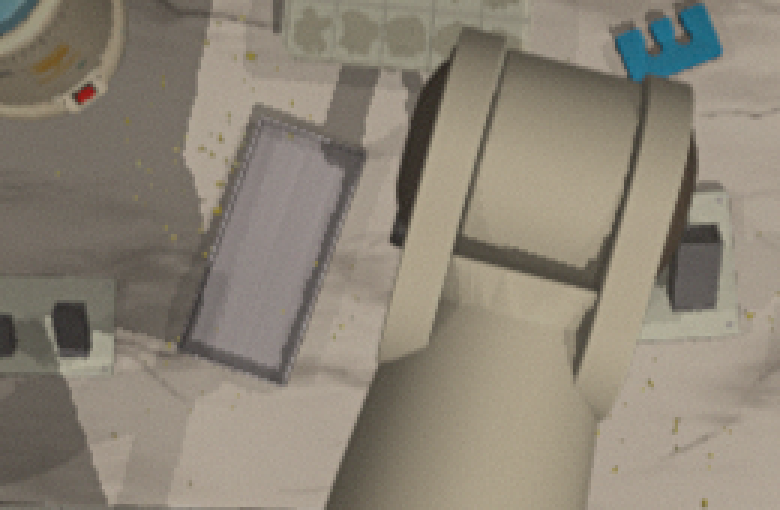

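The top view shows the arm still right of the tray, whose corners run from about (260,110) to (285,380). The speed cap cut the last move short, so I'll carry on to above the tray centre.

Emit:
{"api": "play_rows", "payload": {"increments": [[[0,-8,0],[-0.1,0,0.2],1],[[-1,-24,1],[-0.3,0,0.6],1],[[-1,-40,2],[-0.5,0,1.1],1],[[-2,-57,3],[-0.7,0,1.5],1],[[-2,-74,4],[-0.9,0,1.9],1],[[-2,-91,5],[-1.1,0,2.3],1],[[-3,-108,6],[-1.4,0,2.8],1],[[-3,-125,6],[-1.6,0,3.2],1],[[-4,-141,7],[-1.8,0,3.6],1],[[-4,-155,7],[-2,0,4],1],[[-4,-165,7],[-2.1,0,4.3],1],[[-4,-170.5,7.5],[-2.1,0,4.4],1],[[-4,-170.5,7.5],[-2.1,0,4.4],1],[[-4,-170.5,7.5],[-2.1,0,4.4],1],[[-4,-170.5,7.5],[-2.1,0,4.4],1]]}}

```text
time: 9.4
ee_pos: [0.5179, -0.1132, 0.2298]
tcp_rot: [-177.8, 0.2, -13.4]
wrist_force: [0.6, 0.3, -0.7]
opening: 0.0247
grasp_force: 53.4
```

```bash
python3 -c "
from h import *
delta([.557,.057,.155],tool(-17.6,90)); print(np.degrees(telemetry.get_obs()['q']).round(1) if abs(telemetry.get_obs()['q']).max()<4 else telemetry.get_obs()['q'].round(1))"
```

```text
t 9.4 at [ 0.5179 -0.1132  0.2298] [-177.8    0.2  -13.4] open 0.0247 F [ 0.6  0.3 -0.7] grip 53.4
shift mm [  -1.  -171.6   81.4] rotvec deg [-2.18  0.27  4.23]
[-13.4   2.    4.7  92.8   2.2 179.9]
```

Joint 6 is at its +180° limit, so this yaw can't be reached over the tray. Either way round counts for the file, so I'll spin the tool about −175° around its axis and go there reversed.

Emit:
{"api": "play_rows", "payload": {"increments": [[[0,0,0],[0,0,-4],1],[[0,0,0],[0,0,-12],1],[[0,0,0],[0,0,-20],1],[[0,0,0],[0,0,-28],1],[[0,0,0],[0,0,-36],1],[[0,0,0],[0,0,-44],1],[[0,0,0],[0,0,-52],1],[[0,0,0],[0,0,-60],1],[[0,0,0],[0,0,-68],1],[[0,0,0],[0,0,-76],1],[[0,0,0],[0,0,-84],1],[[0,0,0],[0,0,-92],1],[[0,0,0],[0,0,-100],1],[[0,0,0],[0,0,-108],1],[[0,0,0],[0,0,-116],1],[[0,0,0],[0,0,-124],1],[[0,0,0],[0,0,-132],1],[[0,0,0],[0,0,-138],1],[[0,0,0],[0,0,-140],1],[[0,0,0],[0,0,-140],1]]}}

```text
time: 11.4
ee_pos: [0.5179, -0.113, 0.2298]
tcp_rot: [178.4, -1.6, 126.7]
wrist_force: [-1.0, 0.4, -0.3]
opening: 0.0248
grasp_force: 53.3
```

```bash
python3 -c "
from h import *
delta([.537,.063,.23],tool(162.4,90)); print(np.round(telemetry.get_obs()['q'],1))"
```

```text
t 11.4 at [ 0.5179 -0.113   0.2298] [178.4  -1.6 126.7] open 0.0248 F [-1.   0.4 -0.3] grip 53.3
shift mm [129.7 120.3   6.6] rotvec deg [  1.99  -1.02 -35.73]
[-13.4   2.    4.7  92.8   2.2  39.9]
```

Emit:
{"api": "play_rows", "payload": {"increments": [[[6,6,0],[0.1,0,-2],1],[[18,17,1],[0.3,-0.1,-5],1],[[30,28,1],[0.5,-0.2,-8],1],[[42,39,2],[0.6,-0.3,-12],1],[[54,50,3],[0.8,-0.4,-15],1],[[66,61,3],[1,-0.5,-18],1],[[78,72,4],[1.2,-0.6,-21],1],[[90,83,5],[1.4,-0.7,-25],1],[[102,94,5],[1.6,-0.8,-28],1],[[113,105,6],[1.8,-0.9,-31],1],[[122,113,6.5],[1.9,-1,-34],1],[[128,118,6.5],[2,-1,-35.3],1],[[129.7,120.3,6.6],[2,-1,-35.7],1],[[129.7,120.3,6.6],[2,-1,-35.7],1],[[129.7,120.3,6.6],[2,-1,-35.7],1]]}}

```text
time: 12.9
ee_pos: [0.537, 0.0625, 0.2299]
tcp_rot: [-180.0, -0.0, 162.3]
wrist_force: [0.5, -0.2, -0.2]
opening: 0.0248
grasp_force: 53.3
```

```bash
python3 - <<'E'
from h import *
delta([.537,.063,.155],tool(162.4,90)); print(np.round(telemetry.get_obs()['q'],1))
p,d,X=cloud("wrist"); cv2.imwrite("pics/w3.png",p[...,::-1])
h=cv2.cvtColor(p,cv2.COLOR_RGB2HSV); m=np.zeros((480,640),bool); m[0:420,280:360]=1
m&=(h[...,1]>90)&(d<.32)&(X[...,2]>.15); P=X[m]
U,S,V=np.linalg.svd(P-P.mean(0),full_matrices=False); a=-V[0]*np.sign(V[0][0]); n=V[2]*np.sign(V[2,2])
t=(P-P.mean(0))@a; hd=P.mean(0)+a*t.max(); print(a.round(3),n.round(3),"head",hd.round(4),"mid",(hd-.106*a).round(4),np.degrees(np.arctan2(a[1],a[0])))
E
```

```text
t 12.9 at [0.537  0.0625 0.2299] [-180.    -0.   162.3] open 0.0248 F [ 0.5 -0.2 -0.2] grip 53.3
shift mm [ 0.2  0.5 74.9] rotvec deg [-0.02 -0.03 -0.11]
[ 6.6  3.3  6.1 92.8 -0.  24.4]
[-0.949  0.315 -0.007] [-0.007  0.001  1.   ] head [0.4475 0.0933 0.2402] mid [0.5481 0.06   0.2409] 161.66770258141554
```

View pics/w3.png

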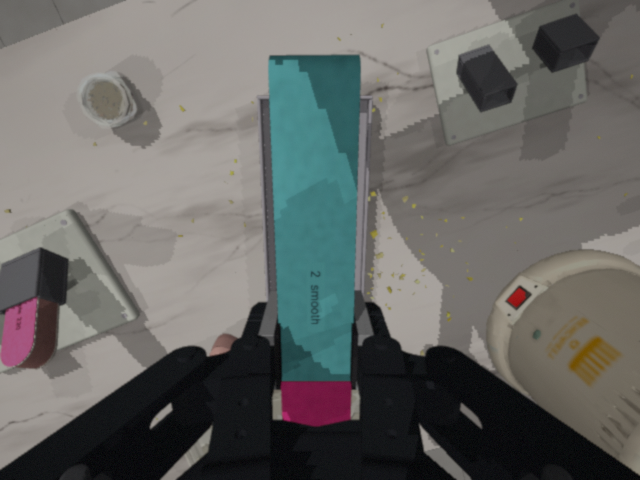

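The file lies parallel over the tray: tray edges are at columns 262 and 372, and the file covers 270–360. Its estimated middle is (0.548, 0.060), against a tray centre of (0.546, 0.060). I'll lower it 75 mm.

Emit:
{"api": "play_rows", "payload": {"increments": [[[0,0,5],[0,0,0],1],[[0,0,15],[0,0,0],1],[[0,0,27],[0,0,0],1],[[0,0,39],[0,0,0],1],[[0,0,51],[0,0,0],1],[[0,0,62],[0,0,0],1],[[0,0,70],[0,0,0],1],[[0,0,74],[0,0,0],1],[[0,0,75],[0,0,0],1],[[0,0,75],[0,0,0],1],[[0,0,75],[0,0,0],1],[[0,0,75],[0,0,0],1],[[0,0,75],[0,0,0],1]]}}

```text
time: 14.25
ee_pos: [0.5372, 0.0628, 0.1552]
tcp_rot: [180.0, 0.0, 162.3]
wrist_force: [0.4, -0.1, -0.3]
opening: 0.0246
grasp_force: 53.3
```

```bash
python3 -c "
from h import *
delta([.537,.063,.155],tool(162.4,90)); print(workorder.job_done())"
```

```text
t 14.25 at [0.5372 0.0628 0.1552] [180.    0.  162.3] open 0.0246 F [ 0.4 -0.1 -0.3] grip 53.3
shift mm [0.2 0.1 0.2] rotvec deg [ 0.    0.   -0.06]
the job is handed in; nothing more can be done
None
```

The job is handed in at 14.25 s: the file is out of its pocket and held level, broad face up, at 0.155 m, lengthwise over the middle of the tray; the hand-in gave no verdict back.

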